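# Hang a brass cuff on the lacquering bar and spray it

## Robot

A 7-joint arm with a two-finger parallel gripper is mounted at the origin on the work surface. World frame = base frame: x ahead of the robot, y to its left, z up, the work surface at z = 0. Lengths are in m, angles in rad, forces in N, time in s.
With the tool pointing down it reaches from about 0.4 to 0.875 m from the base axis. Payload 19.3 kg.
Tool frame: the origin (TCP) lies at the very end of the fingers, on their centre line; the grasp point (between the pads) lies 19 mm behind it; z points along the fingers, y is the line along which they close (so a half turn about z gives the same grasp; the last joint's range is limited). The gripper opens to 85 mm and grips with 20 to 120 N. Pads are 22 mm wide; open, the fingers measure 114 mm over their backs; the gripper's body (76 mm by 85 mm) begins 54 mm behind the grasp point. The pads swing forward as they close: fully open they stand 13 mm farther back than shut.
Start: joints at [1.263, 0.521, -0.036, 1.599, 0.021, 1.021, -0.113], TCP at [0.147, -0.607, 0.231] pointing down, gripper open.
Joint ranges: [-2.91, 2.91], [-0.3, 2.13], [-1.5, 1.42], [0.17, 2.43], [-1.26, 4.41], [0.16, 1.93], [-2.52, 2.52]. Speed limits (rad/s): [1.89, 1.89, 2.39, 2.39, 3.01, 3.01, 3.01].

## Interface

Orientations are given as [roll, pitch, yaw] about the fixed x, y, z axes, in that order (R = Rz(yaw) Ry(pitch) Rx(roll)).
In Python, from workcell import bot gives the robot as it stands.
- The arm moves only by the tool servo_tool, never from a script. Its argument "plan" is a list of rows, each a list of 7 numbers: the finger opening in cm, from 0 to 8.54, then the shift along the tool's x, y, z in cm, then the turn, a rotation vector about the tool's x, y, z in degrees. In form: [[fingers, x, y, z, wx, wy, wz], ...]. A call has 1 to 10 rows; each row is the pose to reach, as a shift and turn from the pose commanded when the call began, along the tool's axes at that moment; what a row does not reach only later rows make up. A row lasts 1/10 s, in which the tool goes at most 50 mm and 8.59 degrees, less where a joint would pass 70% of its speed; a pose out of reach is approached as far as the arm can. A call with a gripper value outside its range is refused whole. The fingers move at their own pace and stop on an object; "force" is the grip in N (left out, the last holds). Time passes only in rows, so rows that repeat a pose let the fingers close. It gives the time, the measured TCP pose, the force, the opening and the grip force at its end, in the units of the state.
- bot.observe(): the state, without advancing time (a new reading comes with each control period).
- bot.grab_frame(name): name is "scene" or "top"; returns a dict with "frame" (480x640x3 uint8, blue, green, red), "mtx" (3x3 intrinsics, pixels), "R" (3x3) and "t" (3): a world point X has camera coordinates R X + t. Camera axes: x right, y down, z forward; pixel columns grow to the right and rows downward; lengths in m; the calibration is good to about 2 mm. A picture is of the moment at which its call begins. There is no depth.
- bot.job_done(): hands the job in; it is judged then, once.
The state is a dict: "clock": time; "qpos": joint angles; "qd": joint speeds; "joint_efforts": joint torques, N m; "position": TCP position; "tool_rot": TCP orientation; "force": force on the tool from outside, world axes, zero at the start; "moment": the same for the moment, N m; "grip_width": finger opening in m; "finger_force": force on a finger pad.
Only numpy, scipy, OpenCV 4.12 (cv2) and the standard library are available. Lean on these libraries where they do the work, as an engineer would, in place of code of your own. Each camera call takes 0.05 s, during which the arm holds its last target. There are 200 camera calls.

## Task

Take the wide brass cuff from the tray and hang it, gap downward, over the middle of the stand's horizontal bar, in front of the spray nozzle; lower it onto the bar rather than dropping it, and let go. Then press the spray bottle's cap fully down and let it come up again. Leave the slim cuff where it is.

Things in the scene. Friction and masses are not known exactly. Their poses are not given: they have to be found in the camera images.
- wide_cuff: Brass C-shaped cuff, 30 mm wide band, 110 g, standing in the tray on its two ends like an arch, gap down. 62 mm across outside (y), 53 high, 3 thick; gap between ends 40, inside 56. Origin: midway between the ends at their underside; x along its axis (across the band), y across the flanks, z up. Flanks are upright from z = 10 to 22 mm: grip there from above, fingers outside, closing along y.
- crown (a point): Point on the wide cuff at the underside of its crown, 49.5 mm above the cuff's origin along its z; it comes to lie on top of the bar. Axes as the cuff's.
- slim_cuff: Brass cuff of the same outline but with a 16 mm band, about 60 g, standing in the same tray about 100 mm from the wide one. Origin and axes as for the wide cuff. Leave it alone.
- tray: Fixed shallow white tray 220 x 200 mm (x, y), walls 14 mm high and 4 mm thick, floor 4 mm thick. Origin: centre of the underside; the two cuffs stand along its x axis.
- stand: Fixed wooden board 200 x 230 x 14 mm (x, y, z) that carries the bar (at y = -70 mm) and the spray bottle (at y = +70 mm). Origin: centre of the underside, z up, x along the bar. It may stand on either side of the robot, the tray on the other.
- bar_mid (a point): Top of the steel bar at mid-length, 130 mm above the bench, in front of the nozzle. The bar is round, 12 mm thick, 190 mm long along x, on two 12 mm posts 85 mm either side of this point that do not rise above it. y points to the spray bottle, whose axis is 140 mm away.
- cap_top (a point): Centre of the flat top of the spray bottle's black cap, a cylinder 30 mm in diameter and 20 mm high, top 128 mm above the bench when up; a short nozzle on it points to the bar. Axes as the stand's; pressed straight down.
- cap (a joint): Travel of the cap in m: 0 up, 0.006 fully down. Sprung: about 1.2 N to start, 5 N fully down; comes up by itself.

How it is judged:
By the outcome, as a careful person would: the job done as asked, in the order asked, and still so for the second after the job is handed in, with the robot touching nothing.
It also fails if it takes over 45 s, if anything falls off the work surface, if the arm or the gripper's body presses on something with over 40 N, if the wrist force passes 120 N, or if a joint passes its speed limit or range.

## Working session

There is one attempt and no reset: what is moved stays moved. The work goes in short steps, Python scripts to look and compute and a tool call to move; the robot and the scene stay as the last step left them, time stands still between calls to the robot, and variables do not carry over. Pictures are saved under pics/ and viewed, at most 10 in all, crops included, and the job is handed in when it is done.

Besides the shell and the picture viewer there is one more tool, called after "Request:" as name(argument=value, ...) on one line, values as JSON. servo_tool: Moves the arm, as the interface text tells. Its arguments: {"type":"object","properties":{"plan":{"type":"array","items":{"type":"array","items":{"type":"number"}}},"force":{"type":"number"}},"required":["plan"]}

```bash
mkdir -p pics
python3 - <<'E'
from workcell import bot
import cv2
for n in("scene","top"):
    f=bot.grab_frame(n); cv2.imwrite(f"pics/{n}0.png",f["frame"]); print(n,f["mtx"].tolist(),f["R"].round(4).tolist(),f["t"])
s=bot.observe();print(s)
E
```

```text
scene [[454.0951284426441, 0.0, 322.35764814291525], [0.0, 454.0951284426441, 239.1797461023594], [0.0, 0.0, 1.0]] [[-0.6134, 0.7897, -0.01], [0.5535, 0.4208, -0.7187], [-0.5634, -0.4464, -0.6952]] [ 0.31586534 -0.21599645  1.04990958]
top [[459.66195050406935, 0.0, 316.632049311405], [0.0, 459.66195050406935, 237.7357846728105], [0.0, 0.0, 1.0]] [[-0.0008, -0.9999, -0.0107], [-0.989, 0.0024, -0.1481], [0.1481, 0.0105, -0.9889]] [0.01631099 0.57546461 0.65601079]
{'clock': 0.1, 'qpos': array([ 1.26277463,  0.52193457, -0.03631805,  1.59991108,  0.02119631,
        1.0211038 , -0.1127962 ]), 'qd': array([ 0.0016631 , -0.00310682,  0.00028389, -0.00297876,  0.00206219,
        0.00028769, -0.00163204]), 'joint_efforts': array([ 4.09654211e-03, -9.28505445e+01,  1.98412545e+00, -3.70539272e+01,
        1.81581796e-02,  5.29147408e-03, -3.66101892e-05]), 'position': array([ 0.1471393 , -0.60714306,  0.23081005]), 'tool_rot': array([-3.14062309e+00,  6.85455350e-05,  2.37803762e-01]), 'force': array([-0.55169769, -1.15805853,  0.7589976 ]), 'moment': array([-0.05921905, -0.02594967, -0.01730171]), 'finger_force': 0.0, 'grip_width': 0.08538840641224818}
```

View pics/scene0.png

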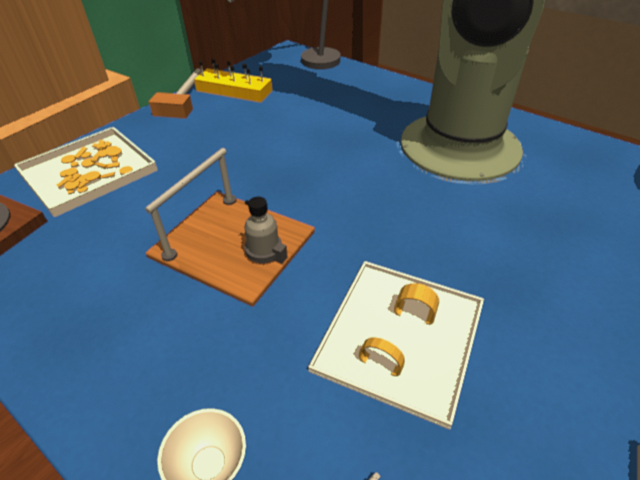

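View pics/top0.png

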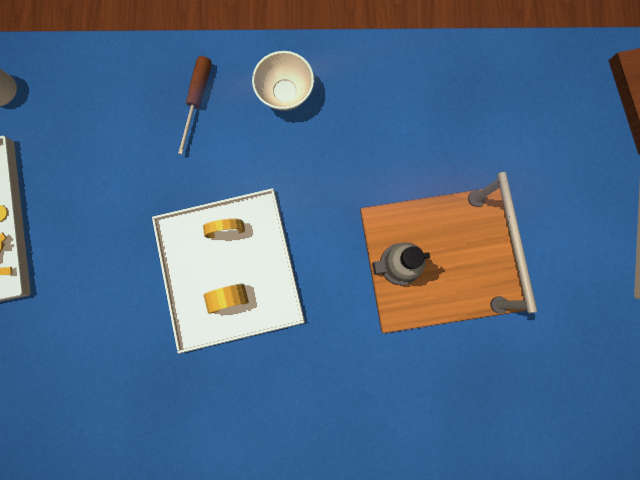

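The scene view shows the wide cuff at about (418,300) and the slim one at (382,355). In the top view the wide cuff is at (227,298), the slim one at (224,227), the bar runs (503,177)–(532,308) and the cap is at (412,258). I'll enlarge these.

Run:
```python
import cv2,numpy as np
t=cv2.imread("pics/top0.png")
a=cv2.resize(t[270:330,185:265],None,fx=5,fy=5,interpolation=2)
b=cv2.resize(t[230:290,365:445],None,fx=5,fy=5,interpolation=2)
s=cv2.imread("pics/scene0.png")
c=cv2.resize(s[270:330,380:460],None,fx=5,fy=5,interpolation=2)
d=cv2.resize(s[190:250,220:300],None,fx=5,fy=5,interpolation=2)
cv2.imwrite("pics/crop1.png",np.vstack([np.hstack([a,b]),np.hstack([c,d])]))
e=cv2.resize(t[165:325,450:550],None,fx=3.7,fy=3.7,interpolation=2)
f=cv2.resize(s[140:270,140:240],None,fx=4,fy=4.55,interpolation=2)
e=e[:591];f=f[:591]
cv2.imwrite("pics/crop2.png",np.hstack([e,f]));print(e.shape,f.shape)
```

```text
(591, 370, 3) (591, 400, 3)
```

View pics/crop1.png

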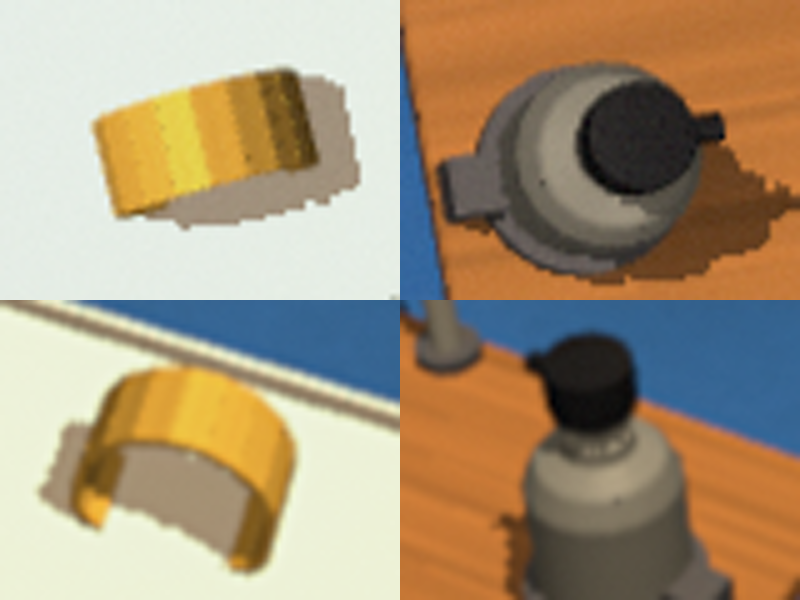

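View pics/crop2.png

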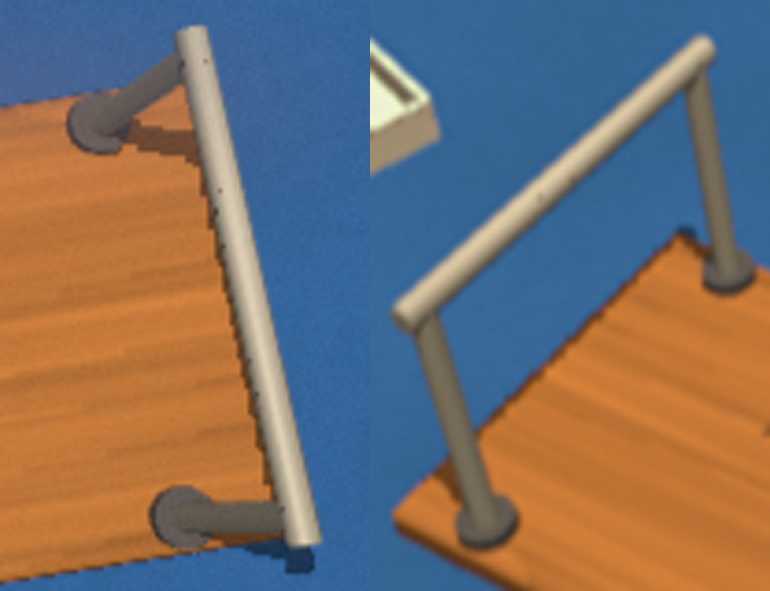

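The crops show the cuff's corners in the top view at crop (95,122), (118,215), (290,68) and (318,162). The cap's disc centre is at crop (643,137) with the nozzle at (722,127), and the bar ends are at (193,28) and (303,543). Next step: turn these into world positions.

```bash
cat > h.py <<'E'
import numpy as np, cv2
from scipy.spatial.transform import Rotation as Rn
CAL={}
def ray(f,u,v,z):
    R,t=np.array(f["R"]),np.array(f["t"]); C=-R.T@t
    d=R.T@np.linalg.inv(f["mtx"])@[u,v,1]
    return C+d*(z-C[2])/d[2]
def proj(f,X): 
    p=f["mtx"]@(f["R"]@np.array(X)+f["t"]); return p[:2]/p[2]
def go(bot,pos,yaw):   # remaining shift (cm) and turn (deg) in tool axes
    s=bot.observe(); R=Rn.from_euler("xyz",s["tool_rot"])
    d=R.inv().apply(np.array(pos)-s["position"])*100
    T=Rn.from_euler("xyz",[np.pi,0,yaw]); w=(R.inv()*T).as_rotvec(degrees=True)
    return d.round(2),w.round(2)
E
python3 - <<'E'
from h import *; from workcell import bot
f=bot.grab_frame("top"); s=bot.grab_frame("scene")
P=lambda x,y:(185+x/5,270+y/5)
l=[ray(f,*P(*p),.033) for p in((95,122),(118,215))]
r=[ray(f,*P(*p),.014) for p in((290,68),(318,162))]
print("L",l,"R",r, "w",np.linalg.norm(np.mean(l,0)[:2]-np.mean(r,0)[:2]))
c=(np.mean(l,0)+np.mean(r,0))/2; a=(l[0]-l[1]+r[0]-r[1]); print("cuff",c,"axis yaw",np.degrees(np.arctan2(a[1],a[0])), "flankyaw",np.degrees(np.arctan2(*(np.mean(l,0)-np.mean(r,0))[1::-1])))
# tray corners (rim z=.014): top view
k=[ray(f,u,v,.014) for u,v in((153,217),(273,190),(303,322),(179,352))]; print("tray",np.array(k).round(3).tolist(),np.mean(k,0))
b=[ray(f,502.2,172.6,.124),ray(f,531.9,311.8,.124)]
b2=[ray(s,148.5,208.8,.124),ray(s,223.25,149.9,.124)]
for q in(b,b2):
    e=q[1]-q[0];print("bar",q,np.linalg.norm(e),np.degrees(np.arctan2(e[1],e[0])),np.mean(q,0))
print("cap",ray(f,413.6,257.4,.128), ray(s,220+196/5,190+48/5,.128))
print("crown scene",proj(s,[c[0],c[1],.057]), "cap", proj(s,ray(f,413.6,257.4,.128)))
E
```

```text
L [array([0.49038519, 0.18661216, 0.033     ]), array([0.46250559, 0.17865834, 0.033     ])] R [array([0.50758617, 0.13090424, 0.014     ]), array([0.47846784, 0.12151727, 0.014     ])] w 0.058810487217806295
cuff [0.4847362 0.154423  0.0235   ] axis yaw 16.92161631594008 flankyaw 106.37661293350797
tray [[0.614, 0.278, 0.014], [0.658, 0.086, 0.014], [0.448, 0.037, 0.014], [0.403, 0.227, 0.014]] [0.53088275 0.15680875 0.014     ]
bar [array([ 0.65266224, -0.23888725,  0.124     ]), array([ 0.46501013, -0.26613958,  0.124     ])] 0.1896206838278297 -171.73682239051374 [ 0.55883619 -0.25251342  0.124     ]
bar [array([ 0.64691637, -0.23793004,  0.124     ]), array([ 0.46200096, -0.26687703,  0.124     ])] 0.18716741223110867 -171.10302265313473 [ 0.55445867 -0.25240354  0.124     ]
cap [ 0.53615816 -0.11367369  0.128     ] [ 0.52971093 -0.11241156  0.128     ]
crown scene [417.41529789 291.03534071] cap [255.75827164 201.37240607]
```

Request:
servo_tool(plan=[[8.54,41.7,-26.6,0,0,0,0],[8.54,41.7,-26.6,0,0,0,0],[8.54,41.7,-26.6,0,0,0,0],[8.54,41.7,-26.6,0,0,0,0],[8.54,41.7,-26.6,0,0,0,0],[8.54,41.7,-26.6,0,0,0,0],[8.54,41.7,-26.6,0,0,0,0],[8.54,41.7,-26.6,0,0,0,0],[8.54,41.7,-26.6,0,0,0,0],[8.54,41.7,-26.6,0,0,0,0]], force=40)

```text
clock: 1.2
position: [0.4912, -0.2485, 0.2314]
tool_rot: [-3.142, -0.0, 0.239]
force: [0.7, -1.2, -0.5]
grip_width: 0.085
finger_force: 0.0
```

Run:
```python
from h import *; from workcell import bot
print(bot.observe()["qpos"],go(bot,[.485,.154,.11],np.radians(16.7)))
```

```text
[ 0.48906157  0.4068584  -0.17114887  1.79256082  0.08275074  0.94894614
 -1.04889193] (array([  8.9 , -39.26,  12.14]), array([-0.  , -0.02, -3.03]))
```

Request:
servo_tool(plan=[[8.54,8.9,-39.3,0,0,0,-3],[8.54,8.9,-39.3,0,0,0,-3],[8.54,8.9,-39.3,0,0,0,-3],[8.54,8.9,-39.3,0,0,0,-3],[8.54,8.9,-39.3,0,0,0,-3],[8.54,8.9,-39.3,4,0,0,-3],[8.54,8.9,-39.3,8,0,0,-3],[8.54,8.9,-39.3,10,0,0,-3],[8.54,8.9,-39.3,12,0,0,-3],[8.54,8.9,-39.3,12,0,0,-3]])

```text
clock: 2.2
position: [0.4809, 0.1551, 0.107]
tool_rot: [-3.14, 0.006, 0.295]
force: [0.3, -1.0, 0.5]
grip_width: 0.0854
finger_force: 0.0
```

Run:
```python
from h import *; from workcell import bot
print(bot.observe()["qpos"],bot.observe()["position"],go(bot,[.485,.154,.004],np.radians(16.7)))
f=bot.grab_frame("scene")["frame"]; g=bot.grab_frame("top")["frame"]
cv2.imwrite("pics/a.png",np.hstack([cv2.resize(f[200:400,330:530],None,fx=2,fy=3)[:600],cv2.resize(g[200:400,130:330],None,fx=2,fy=3)]))
```

```text
[-0.21359478  0.53019321 -0.28367649  2.00148482  0.23338201  0.64645165
 -1.92421716] [0.48094961 0.15511217 0.10700007] (array([ 0.42,  0.24, 10.3 ]), array([-0.07,  0.34,  0.2 ]))
```

View pics/a.png

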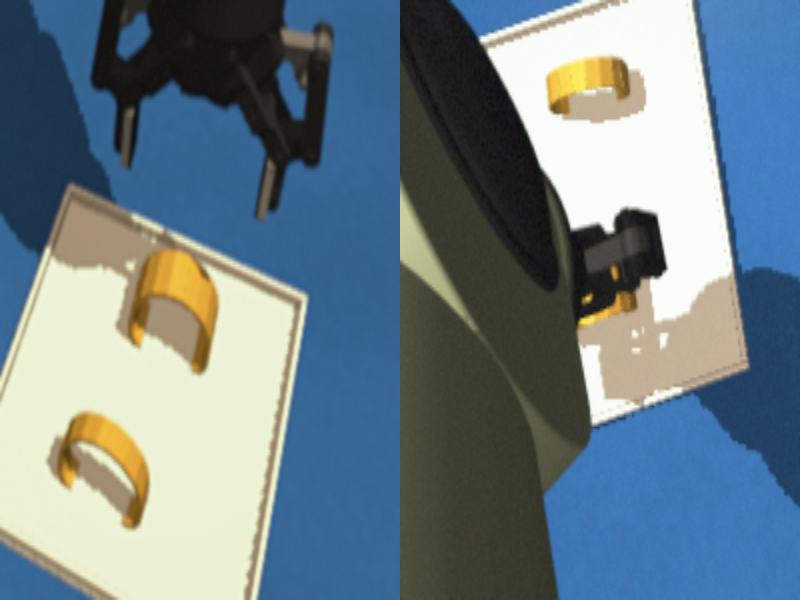

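The fingers straddle the cuff: the scene crop has tips at (125,165) and (262,215) with the crown at (172,270) below them, and the slim cuff is well clear. I'll go down.

Request:
servo_tool(plan=[[8.54,0,0,3,0,0,0],[8.54,0,0,6,0,0,0],[8.54,0,0,8,0,0,0],[8.54,0,0,9.3,0,0,0],[8.54,0,0,9.8,0,0,0],[8.54,0,0,9.8,0,0,0],[8.54,0,0,9.8,0,0,0]])

```text
clock: 3.0
position: [0.4844, 0.1522, 0.0143]
tool_rot: [3.142, -0.001, 0.29]
force: [-0.5, -0.3, -0.1]
grip_width: 0.0854
finger_force: 0.0
```

Run:
```python
from h import *; from workcell import bot
print(bot.observe()["position"],go(bot,[.485,.154,.004],np.radians(16.7)))
f=bot.grab_frame("scene")["frame"]
cv2.imwrite("pics/b.png",cv2.resize(f[230:350,360:500],None,fx=5,fy=5,interpolation=2))
```

```text
[0.48444892 0.15220304 0.01433266] (array([ 0.1 , -0.16,  1.03]), array([ 0.  , -0.08, -0.1 ]))
```

View pics/b.png

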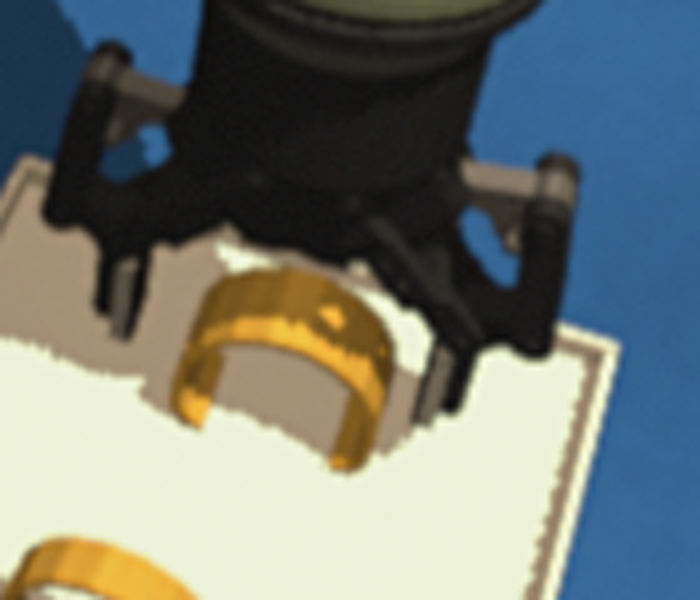

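Run:
```python
from h import *; from workcell import bot
f=bot.grab_frame("scene")
P=lambda x,y:(360+x/5,230+y/5)
a=[ray(f,*P(197,428),.004),ray(f,*P(347,470),.004)]
ax=np.array([np.cos(.29),np.sin(.29),0])
d=a[0]-a[1];print(a,np.linalg.norm(d),np.degrees(np.arctan2(d[0],-d[1])),np.mean(a,0)-.015*ax)
t=[ray(f,*P(122,335),.027),ray(f,*P(425,424),.027)];print(t,np.mean(t,0),np.linalg.norm(t[0]-t[1]))
```

```text
[array([0.50185041, 0.14064055, 0.004     ]), array([0.48771605, 0.18484525, 0.004     ])] 0.04640943876779454 17.731556176284744 [0.48040957 0.15845362 0.004     ]
[array([0.50170758, 0.11100783, 0.027     ]), array([0.4757181 , 0.20030912, 0.027     ])] [0.48871284 0.15565848 0.027     ] 0.09300630639444227
```

Request:
servo_tool(plan=[[8.54,0,-0.3,0.5,0,0,0],[8.54,0,-0.3,1.3,0,0,0],[8.54,0,-0.3,1.3,0,0,0],[5,0,-0.3,1.3,0,0,0],[5,0,-0.3,1.3,0,0,0],[5,0,-0.3,1.3,0,0,0],[5,0,-0.3,1.3,0,0,0],[5,0,-0.3,1.3,0,0,0]], force=40)

```text
clock: 3.9
position: [0.4829, 0.1551, 0.0004]
tool_rot: [-3.142, -0.0, 0.29]
force: [-1.7, 0.3, 4.1]
grip_width: 0.0612
finger_force: 42.8
```

Request:
servo_tool(plan=[[5,0,0,-1,0,0,0],[5,0,0,-3,0,0,0],[5,0,0,-6,0,0,0],[5,0,0,-10,0,0,0],[5,0,0,-14,0,0,0],[5,0,0,-18,0,0,0],[5,0,0,-20,0,0,0],[5,0,0,-20,0,0,0]])

```text
clock: 4.7
position: [0.4841, 0.1554, 0.2037]
tool_rot: [-3.142, -0.005, 0.29]
force: [-0.7, -0.1, -1.7]
grip_width: 0.0612
finger_force: 44.5
```

Run:
```python
from h import *; from workcell import bot
print(bot.observe()["position"],go(bot,[.557,-.2525,.2],np.radians(8.7)))
f=bot.grab_frame("scene")
cv2.imwrite("pics/c.png",cv2.resize(f["frame"][110:270,330:530],None,fx=4,fy=3.75,interpolation=2))
```

```text
[0.48405334 0.1554341  0.20366092] (array([-4.67, 41.18,  0.34]), array([-0.02, -0.29,  7.91]))
```

View pics/c.png

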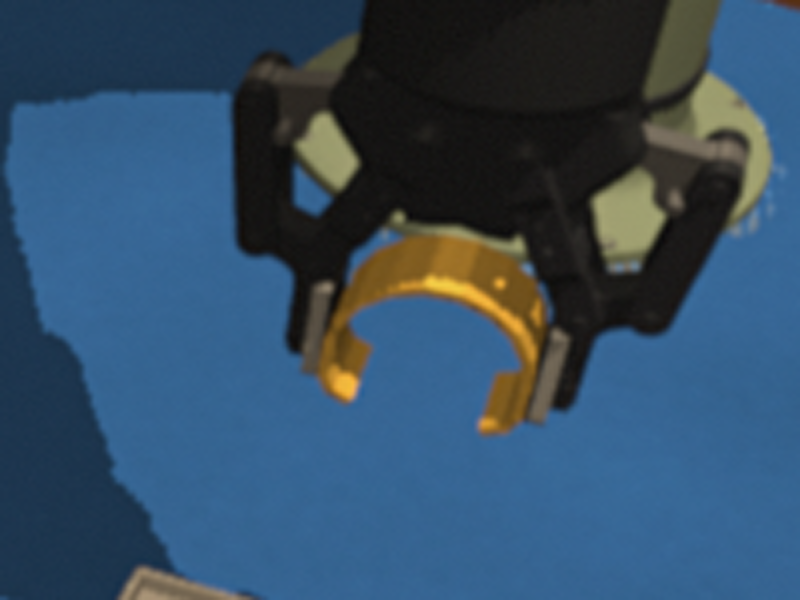

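The cuff is held level in the pads, with its ends at crop (340,390) and (495,425). I'll carry it to above the bar.

Request:
servo_tool(plan=[[5,-0.4,3,0,0,0,1],[5,-0.8,7,0,0,0,2],[5,-1.4,12,0,0,0,3],[5,-1.9,17,0,0,0,4],[5,-2.5,22,0,0,0,5],[5,-3.1,27,0,0,0,6],[5,-3.6,32,0,0,0,7],[5,-4.2,37,0,0,0,7.9],[5,-4.5,40,0,0,0,7.9],[5,-4.7,41.2,0,0,0,7.9]])

```text
clock: 5.75
position: [0.5547, -0.2568, 0.1986]
tool_rot: [-3.142, 0.002, 0.148]
force: [-1.1, 0.7, -1.2]
grip_width: 0.0612
finger_force: 44.4
```

Request:
servo_tool(plan=[[5,0,0,0,0,0,0],[5,0,0,1,0,0,0],[5,0,0,2,0,0,0],[5,0,0,3,0,0,0],[5,0,0,3.2,0,0,0],[5,0,0,3.2,0,0,0]])

```text
clock: 6.35
position: [0.5556, -0.2526, 0.1677]
tool_rot: [-3.141, 0.001, 0.153]
force: [0.4, -0.2, -1.4]
grip_width: 0.061
finger_force: 44.4
```

Run:
```python
from h import *; from workcell import bot
s=bot.observe();print(s["position"],s["force"],go(bot,[.557,-.2525,.077],np.radians(8.7)))
f=bot.grab_frame("scene")["frame"];g=bot.grab_frame("top")["frame"]
cv2.imwrite("pics/d.png",np.hstack([cv2.resize(f[100:300,130:300],(400,470),interpolation=2),cv2.resize(g[160:330,380:550],(400,470),interpolation=2)]))
```

```text
[ 0.55559191 -0.25257972  0.16772702] [ 0.3576827  -0.17822379 -1.43179105] (array([0.15, 0.02, 9.07]), array([-0.03,  0.04,  0.06]))
```

View pics/d.png

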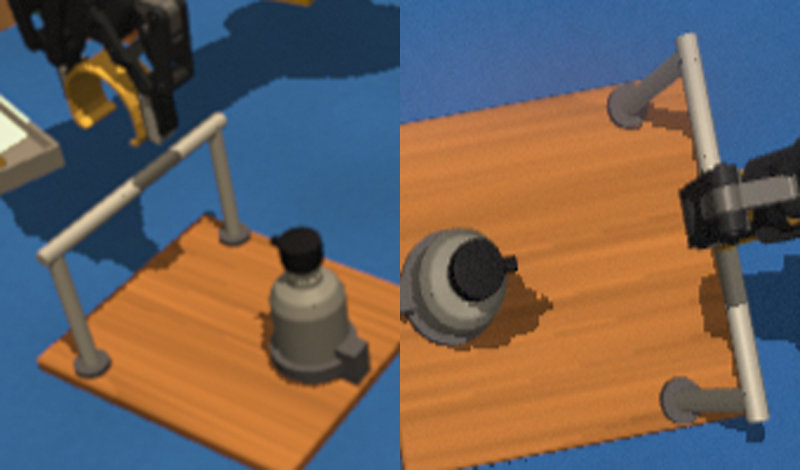

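The scene view shows the cuff's open gap over the middle of the bar; top-view bar ends are at crop (687,38) and (757,415), with the gripper across the middle. Clearances look fine, so I'll lower it.

Request:
servo_tool(plan=[[5,0.1,0,1.5,0,0,0],[5,0.1,0,3,0,0,0],[5,0.1,0,4.5,0,0,0],[5,0.1,0,6,0,0,0],[5,0.1,0,7.2,0,0,0],[5,0.1,0,8,0,0,0],[5,0.1,0,8.3,0,0,0],[5,0.1,0,8.5,0,0,0],[5,0.1,0,8.6,0,0,0],[5,0.1,0,8.6,0,0,0]])

```text
clock: 7.45
position: [0.5569, -0.2531, 0.0826]
tool_rot: [3.141, -0.001, 0.152]
force: [-0.5, -0.3, -1.9]
grip_width: 0.0613
finger_force: 44.4
```

Run:
```python
from h import *; from workcell import bot
s=bot.observe();print(s["position"],s["force"],go(bot,[.557,-.2525,.077],np.radians(8.7)))
g=bot.grab_frame("scene")["frame"]
cv2.imwrite("pics/e.png",cv2.resize(g[130:230,130:260],(780,600),interpolation=2))
```

```text
[ 0.55689529 -0.25307982  0.08263288] [-0.50281007 -0.2849018  -1.92731999] (array([ 0.02, -0.06,  0.56]), array([ 0.02, -0.03,  0.02]))
```

View pics/e.png

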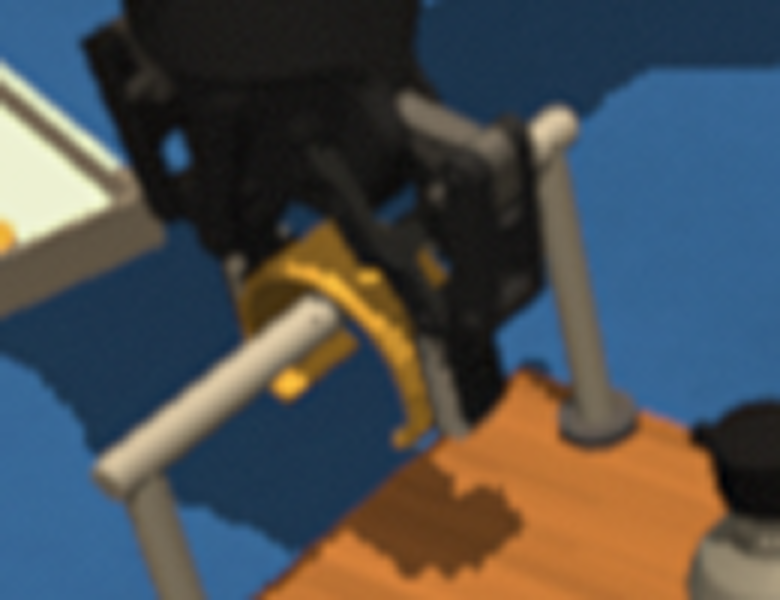

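The cuff surrounds the bar with the crown just above it (crop (320,300)). Now the slow touch-down.

Request:
servo_tool(plan=[[5,0,0,0.1,0,0,0],[5,0,0,0.2,0,0,0],[5,0,0,0.3,0,0,0],[5,0,0,0.4,0,0,0],[5,0,0,0.45,0,0,0],[5,0,0,0.45,0,0,0]])

```text
clock: 8.1
position: [0.5566, -0.253, 0.0777]
tool_rot: [-3.141, 0.0, 0.152]
force: [0.6, -0.4, -0.5]
grip_width: 0.0611
finger_force: 44.4
```

Request:
servo_tool(plan=[[5,0,0,0.05,0,0,0],[5,0,0,0.1,0,0,0],[5,0,0,0.1,0,0,0]])

```text
clock: 8.4
position: [0.5568, -0.253, 0.0772]
tool_rot: [3.141, -0.0, 0.152]
force: [-2.3, 0.8, 6.3]
grip_width: 0.0613
finger_force: 45.3
```

Contact made. I'll release gently, then open fully.

Request:
servo_tool(plan=[[6.2,0,0,0,0,0,0],[6.4,0,0,0,0,0,0],[6.7,0,0,0,0,0,0],[7.2,0,0,0,0,0,0],[8.0,0,0,0,0,0,0],[8.54,0,0,0,0,0,0],[8.54,0,0,0,0,0,0],[8.54,0,0,0,0,0,0],[8.54,0,0,0,0,0,0]])

```text
clock: 9.3
position: [0.5567, -0.253, 0.0768]
tool_rot: [-3.142, -0.0, 0.152]
force: [0.6, 0.4, -0.6]
grip_width: 0.0853
finger_force: 0.0
```

Run:
```python
from h import *; from workcell import bot
s=bot.observe();print(s["position"],s["force"])
g=bot.grab_frame("scene")["frame"]
cv2.imwrite("pics/f.png",cv2.resize(g[130:230,130:260],(780,600),interpolation=2))
```

```text
[ 0.55671689 -0.25296037  0.0768124 ] [ 0.60422009  0.38161433 -0.6197258 ]
```

View pics/f.png

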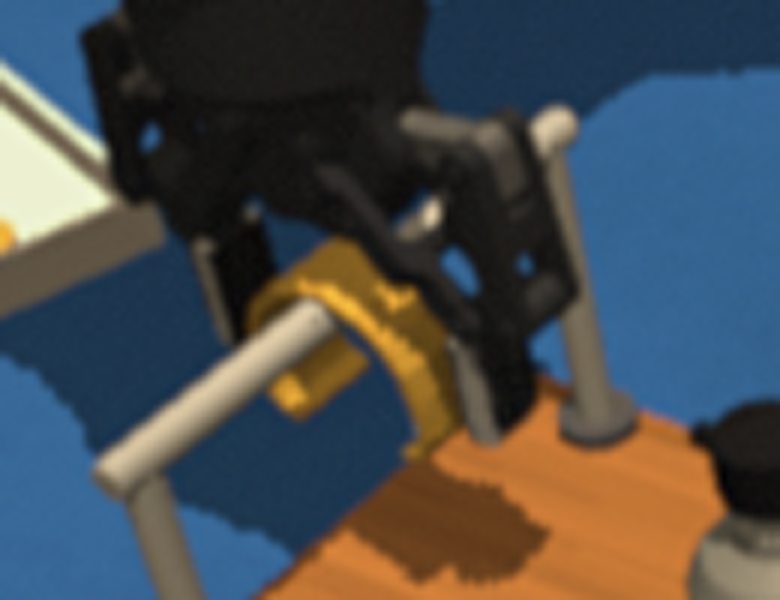

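The cuff hangs on the bar and the fingers are open on both sides. I've used all ten picture views, so later checks go through image code. Next I'll lift straight up while closing nothing.

Request:
servo_tool(plan=[[8.54,0,0,-0.3,0,0,0],[8.54,0,0,-0.8,0,0,0],[8.54,0,0,-1.6,0,0,0],[8.54,0,0,-3,0,0,0],[8.54,0,0,-5,0,0,0],[8.54,0,0,-8,0,0,0],[8.54,0,0,-11,0,0,0],[8.54,0,0,-13,0,0,0],[8.54,0,0,-13,0,0,0]])

```text
clock: 10.25
position: [0.558, -0.2535, 0.2109]
tool_rot: [3.139, -0.005, 0.152]
force: [-0.1, -0.1, -1.0]
grip_width: 0.0854
finger_force: 0.0
```

```bash
cat >> h.py <<'E'
def gold(f,u0,u1,v0,v1):
    h=cv2.cvtColor(f["frame"],cv2.COLOR_BGR2HSV)[v0:v1,u0:u1]
    m=cv2.inRange(h,(16,150,60),(30,255,255)); n,l,st,c=cv2.connectedComponentsWithStats(m)
    return [(st[i].tolist(),(c[i]+[u0,v0]).round(1).tolist()) for i in range(1,n) if st[i][4]>8]
def caprows(f):  # dark blob of cap in scene
    m=(f["frame"][185:235,235:280].max(2)<45).astype(np.uint8); v,u=np.nonzero(m); return m.sum(), v.min()+185, v.max()+185, round(v.mean()+185,2), round(u.mean()+235,2)
E
python3 - <<'E'
from h import *; from workcell import bot
s=bot.observe();print(s["position"],s["force"])
for n,w in(("scene",(130,260,130,230)),("top",(470,560,150,330))):
    for _ in range(2): f=bot.grab_frame(n);print(n,gold(f,*w))
f=bot.grab_frame("scene");print(caprows(f),"bar mid px",proj(f,[.557,-.2525,.13]), "cuff centre",proj(f,[.557,-.2525,.105]))
print(go(bot,[.535,-.113,.2],np.radians(8.7)))
E
```

```text
[ 0.55798751 -0.25345034  0.21092915] [-0.11015068 -0.0840431  -1.02791828]
scene [([42, 39, 41, 38, 603], [195.8, 183.9]), ([45, 56, 15, 13, 98], [182.0, 192.6])]
scene [([42, 39, 41, 38, 603], [195.8, 183.9]), ([45, 56, 15, 13, 99], [182.0, 192.6])]
top [([12, 80, 54, 29, 782], [502.9, 244.9])]
top [([12, 80, 54, 28, 758], [502.7, 245.0])]
(np.uint64(294), np.int64(197), np.int64(216), np.float64(206.43), np.float64(257.02)) bar mid px [186.74474602 174.87406101] cuff centre [189.92905187 186.83124997]
(array([ 1.000e-02, -1.415e+01,  6.400e-01]), array([-0.03,  0.05,  0.02]))
```

The cuff hangs still at the bar's middle (scene centroids identical; top centroid at (503,245), against a bar mid row of about 242). I'll move over the cap with the fingers shut.

Request:
servo_tool(plan=[[0,0,-2,0,0,0,0],[0,0,-5,0,0,0,0],[0,0,-9,0,0,0,0],[0,0,-12.5,0,0,0,0],[0,0,-14.1,0,0,0,0],[0,0,-14.1,1.5,0,0,0],[0,0,-14.1,4,0,0,0],[0,0,-14.1,5.5,0,0,0],[0,0,-14.1,6,0,0,0],[0,0,-14.1,6,0,0,0]])

```text
clock: 11.5
position: [0.535, -0.1139, 0.1462]
tool_rot: [-3.141, 0.001, 0.152]
force: [0.3, 0.3, -0.1]
grip_width: 0.0
finger_force: 0.0
```

Run:
```python
from h import *; from workcell import bot
s=bot.observe();print(s["force"],s["position"],go(bot,[.535,-.113,.128],np.radians(8.7)))
print(caprows(bot.grab_frame("scene")))
```

```text
[ 0.29462861  0.26199141 -0.06078513] [ 0.53500587 -0.11387564  0.14619825] (array([ 0.02, -0.09,  1.82]), array([-0.02,  0.08,  0.  ]))
(np.uint64(344), np.int64(185), np.int64(216), np.float64(204.01), np.float64(257.09))
```

Request:
servo_tool(plan=[[0,0,0,0.8,0,0,0],[0,0,0,1.4,0,0,0],[0,0,0,1.7,0,0,0],[0,0,0,1.9,0,0,0],[0,0,0,2.05,0,0,0],[0,0,0,2.15,0,0,0],[0,0,0,2.15,0,0,0]])

```text
clock: 12.25
position: [0.5352, -0.1136, 0.1253]
tool_rot: [3.142, 0.0, 0.152]
force: [-2.5, 0.5, 2.9]
grip_width: 0.0001
finger_force: 1.3
```

Request:
servo_tool(plan=[[0,0,0,0.1,0,0,0],[0,0,0,0.2,0,0,0],[0,0,0,0.28,0,0,0],[0,0,0,0.34,0,0,0],[0,0,0,0.38,0,0,0],[0,0,0,0.38,0,0,0]])

```text
clock: 12.85
position: [0.5354, -0.1136, 0.1219]
tool_rot: [3.141, -0.0, 0.152]
force: [-4.3, 1.6, 12.7]
grip_width: 0.0002
finger_force: 6.4
```

Request:
servo_tool(plan=[[0,0,0,0.05,0,0,0],[0,0,0,0.05,0,0,0],[0,0,0,0.05,0,0,0]])

```text
clock: 13.15
position: [0.5354, -0.1136, 0.1218]
tool_rot: [3.141, -0.0, 0.152]
force: [-7.4, 0.4, 20.4]
grip_width: 0.0
finger_force: 10.0
```

The cap is on its stop: 20 N with almost no further travel. Going up and clear.

Request:
servo_tool(plan=[[0,0,0,-0.3,0,0,0],[0,0,0,-0.8,0,0,0],[0,0,0,-1.5,0,0,0],[0,0,0,-3,0,0,0],[0,0,0,-6,0,0,0],[0,0,0,-9,0,0,0],[0,0,0,-11,0,0,0],[0,0,0,-11,0,0,0],[0,0,0,-11,0,0,0]])

```text
clock: 14.05
position: [0.5354, -0.1136, 0.2312]
tool_rot: [3.141, -0.001, 0.152]
force: [-0.7, 0.4, -0.9]
grip_width: 0.0003
finger_force: 0.0
```

Run:
```python
from h import *; from workcell import bot
s=bot.observe();print(s["position"],s["force"])
f=bot.grab_frame("scene");print(gold(f,130,260,130,230),caprows(f),gold(f,340,460,250,390))
```

```text
[ 0.53536955 -0.11363146  0.23119854] [-0.66773598  0.43274589 -0.91975173]
[([42, 39, 41, 38, 618], [195.9, 184.1]), ([45, 56, 16, 13, 106], [182.3, 192.4])] (np.uint64(296), np.int64(197), np.int64(216), np.float64(206.37), np.float64(256.91)) [([19, 88, 45, 38, 581], [383.3, 351.9])]
```

The cuff is still in place, the cap is back up (same rows as before the press), the slim cuff hasn't moved, and the robot touches nothing.

```bash
python3 -c "
from workcell import bot
print(bot.job_done())"
```

```text
the job is handed in; nothing more can be done
None
```

The wide cuff hangs gap-down at the middle of the bar, the cap was pressed fully down and came back up, the slim cuff was left alone, and I handed the job in at about 14 s; the verdict wasn't shown.

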